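# Slide the glass tray under the rod rest to cool

## Robot

A 6-joint arm with a two-finger parallel gripper is mounted at the origin on the work surface. World frame = base frame: x ahead of the robot, y to its left, z up, the work surface at z = 0. Lengths are in m, angles in rad, forces in N, time in s.
With the tool pointing down it reaches from about 0.375 to 0.975 m from the base axis. Payload 3.8 kg.
Tool frame: the origin (TCP) lies midway between the tips of the shut fingers; the grasp point (between the pads) lies 19 mm behind it; z points along the fingers, y is the line along which they close (so a half turn about z gives the same grasp; the last joint's range is limited). The gripper opens to 85 mm and grips with 20 to 120 N. Pads are 22 mm wide; open, the fingers measure 114 mm over their backs; the gripper's body (76 mm by 85 mm) begins 54 mm behind the grasp point. The pads swing forward as they close: fully open they stand 13 mm farther back than shut.
Start: joints at [1.124, 0.264, 1.604, -0, 1.274, -0.037], TCP at [0.269, 0.619, 0.231] pointing down, gripper open.
Joint ranges: [-2.63, 2.63], [-0.94, 2.18], [0.31, 2.57], [-1.31, 4.45], [0, 2.66], [-2.55, 2.55]. Speed limits (rad/s): [2.57, 2.57, 3.14, 3.14, 3.14, 3.14].

## Interface

Orientations are given as a unit quaternion [x, y, z, w].
In Python, from cell import ctrl gives the robot as it stands. The module is installed in compiled form; this text tells all that it offers.
- The arm moves only by the shell command python3 -m inch 'ROWS' [OPENING]. ROWS is JSON, a list of rows, each a list of 2 entries, a list of its own where there are three numbers: the shift along the world's x, y, z normalised to -1 to 1, where 1 is 0.25 m, then the turn, a rotation vector about the world's x, y, z normalised to -1 to 1, where 1 is 180 degrees. A call has 1 to 8 rows; each row is the pose to reach, as a shift and turn from the pose commanded when the call began, turning the shorter way round; what a row does not reach only later rows make up. A row lasts 1/10 s, in which the tool goes at most 50 mm and 8.59 degrees, less where a joint would pass 70% of its speed; a pose out of reach is approached as far as the arm can. A call with a number of a shift or a turn outside -1 to 1 is refused whole. A call with a gripper value outside its range is refused whole. OPENING is the closure, from 0 (fully open) to 1 (shut), set as the call begins (- or left out, the last holds). The fingers move at their own pace and stop on an object; the grip force is fixed at half the most. Time passes only in rows, so rows that repeat a pose let the fingers close. It gives the time, the measured TCP pose, the force, the opening and the grip force at its end, in the units of the state.
- ctrl.sense(): the state, without advancing time (a new reading comes with each control period).
- ctrl.camera(name): name is "side" or "top" or "wrist"; returns (picture, depth): 400x640x3 uint8, red, green, blue; 400x640 float32, m along the optical axis (not along the pixel's ray), 0 where there is no reading.
- ctrl.camera_info(name): a dict with "fx", "fy", "cx", "cy" (pixels), "R" (3x3) and "t" (3): a world point X has camera coordinates R X + t; the wrist camera has in their place "mount" (4x4, takes a point from camera to tool coordinates, whose origin is the TCP and whose axes are the flange's). Camera axes: x right, y down, z forward; pixel columns grow to the right and rows downward; lengths in m; the calibration is good to about 2 mm. A picture is of the moment at which its call begins: read the wrist's pose just before it. camera_info takes no time and is no camera call.
- ctrl.hand_in(): hands the job in; it is judged then, once.
Trained networks look in the newest picture that a camera, given by its name, has taken for a name from the list of things; names that differ only in an ending like _2 or _b are one class to them, and where a whole thing is asked for, a point or a joint stands for the part that bears it (a point fixed in the world has none). Each returns a list of dicts, best first, with "p" (0 to 1); they miss things now and then, are a little off and sometimes report something else, mostly with a low value. They report only what shows in the picture. A call takes as long as a camera call.
- ctrl.regions_of(camera, name): "mask" (400x640 bool, what is visible of it) and "box" ([centre column, centre row, width, height] in pixels, round what is visible of it).
- ctrl.pinpoint(camera, name): "location" ([column, row] in pixels: a listed point, or the origin of a listed thing).
The state is a dict: "time": time; "q": joint angles; "qd": joint speeds; "joint_torque": joint torques, N m; "ee_pos": TCP position; "orientation": TCP orientation; "ft_force": force on the tool from outside, world axes, zero at the start; "moment": the same for the moment, N m; "gripper_width": opening from 0.0 (shut) to 1.0 (fully open); "gripper_force": force on a finger pad.
Only numpy, scipy, OpenCV 4.12 (cv2) and the standard library are available. Lean on these libraries where they do the work, as an engineer would, in place of code of your own. Each camera call takes 0.05 s, during which the arm holds its last target. There are 200 camera calls.

## Task

First clear the cooling bay: take the dark steel mould from between the two firebricks and stand it on the cork mat. Then slide the white tray of hot glass along the table, underneath the steel rod-rest bridge, and on into the bay, so that it lies straight between the two bricks with its ends level with the bricks' ends. The tray is brittle and the glass is hot: keep the tray flat on the table, do not lift it, squeeze it or ram it, do not touch the two glass pieces in it, and leave everything else on the table where it stands.

Things in the scene. Friction and masses are not known exactly. Their poses are not given: they have to be found in the camera images.
- tray: White ceramic tray, 90 (x) by 140 (y) by 22 mm high, 0.35 kg, loose, long axis roughly along world y, on one side of the bridge. Origin: centre of underside. Floor 6 mm, all walls 5 mm thick, 22 mm high. Cross walls at y = +-(26 to 31) mm; beyond them, at each end, an empty open compartment 80 (x) by 34 mm (|y| 31 to 65), where spread fingertips can dip in to push or drag; glass in the middle one.
- dome: Small hot amber glass dome, 34 mm across, 26 mm high, loose in the tray's middle compartment. Origin: centre of its underside. Must not be touched.
- stopper: Small hot clear glass stopper, 32 mm across, 30 mm high, loose beside the dome in the tray's middle compartment. Origin: centre of its underside. Must not be touched.
- bridge: Fixed steel rod rest, a low bridge: flat bar 156 (x) by 24 mm (y), underside 46 mm, top 54 mm above the table, small pegs on top up to 60 mm; posts 16 (x) by 24 mm (y) centred at x = -70 and +70 mm. Passage along its y, 124 mm wide between the posts. Origin: on the table, midway between the posts.
- bay: Cooling bay, fixed: two parallel red firebricks, each 45 mm wide (x), 140 mm long (y), 40 mm high, centred at x = -80.5 and +80.5 mm, so the lane between them, along y and open at both ends, is 116 mm wide. Origin: on the table, in the middle of the lane. It stands on the other side of the bridge from the tray.
- mould: Dark steel mould, an upright plain cylinder 44 mm across and 55 mm high, 0.25 kg, loose, standing at first on the table between the bricks of the bay. Origin: centre of its underside.
- mat: Square cork mat, 90 by 90 mm, 4 mm thick, fixed, beyond the bridge. Origin: centre of its underside.
- jar: Bystander: small white jar with black cap, 40 mm across, 62 mm high, upright. Origin: centre of its underside.
- tin: Bystander: small aluminium tin, 40 mm across, 42 mm high, upright. Origin: centre of its underside.
- weight: Bystander: brass weight with a knob, 40 mm across, 52 mm high, upright. Origin: centre of its underside.
- cup: Bystander: small white cup, 40 mm across, 40 mm high, upright. Origin: centre of its underside.
- rodblock: Bystander: wooden block 60 (x) by 150 (y) by 35 mm with upright rods, 190 mm high in all, beyond the lane. Origin: centre of its underside.
- brush: Bystander: brush 160 mm long lying near the robot. Origin: its underside.
- paddle: Bystander: flat metal paddle 180 mm long lying near the robot. Origin: its underside.
- carton: Bystander: small green drink carton 60 by 60 by 110 mm, beyond the lane. Origin: centre of its underside.

How it is judged:
On the way, in this order (a step that is already met when the one before it is completed fails the run):
1. the mould stands upright on the cork mat, released (horizontal distance between mould and mat below 0.03 m and height (world z) of mould between 0.001 and 0.008 m and angle between mould's own z axis and vertical below 0.1 rad and linear speed of mould below 0.02 m/s and contact force between the fingers and mould below 0.2 N), for 0.1 s.
2. the tray, flat on the table, lies half-way underneath the bridge (y of tray in the frame of bridge between -0.03 and 0.03 m and x of tray in the frame of bridge between -0.03 and 0.03 m and height (world z) of tray below 0.006 m), for 0.05 s.
At the end, for the whole second after the job is handed in: Tray flat and still between the bricks: ends level within 15 mm, within 20 mm of the lane's middle, straight within 0.15 rad; both glass pieces upright in its middle compartment; mould upright on the cork mat, centre within 30 mm of the mat's (y of tray in the frame of bay between -0.015 and 0.015 m and x of tray in the frame of bay between -0.02 and 0.02 m and angle between the y axis of tray and the y axis of bay, either way round below 0.15 rad and height (world z) of tray below 0.005 m and angle between tray's own z axis and vertical below 0.05 rad and linear speed of each of tray, mould below 0.02 m/s and horizontal distance between mould and mat below 0.03 m and height (world z) of mould between 0.001 and 0.008 m and angle between mould's own z axis and vertical below 0.1 rad and x of dome in the frame of tray between -0.035 and 0.035 m and y of dome in the frame of tray between -0.024 and 0.024 m and angle between each of dome, stopper's own z axis and vertical below 0.2 rad and x of stopper in the frame of tray between -0.035 and 0.035 m and y of stopper in the frame of tray between -0.024 and 0.024 m); the robot touches nothing.
It fails at once if the tray is lifted off the table (more than 10 mm) or tipped (more than 0.12 rad) (height (world z) of tray above 0.01 m or angle between tray's own z axis and vertical above 0.12 rad).
It fails at once if the tray is squeezed or rammed by the fingers with more than 30 N (contact force between the fingers and tray above 30 N).
It fails at once if the robot touches the hot glass (contact force between any of the arm, the fingers and dome above 0.5 N or contact force between any of the arm, the fingers and stopper above 0.5 N).
It fails at once if a glass piece falls over or leaves the tray (angle between any of dome, stopper's own z axis and vertical above 0.6 rad).
It fails at once if a bystander is moved (more than 20 mm) or knocked over (distance of any of jar, tin, weight, cup, rodblock, brush, paddle, carton from where it was at the start of the episode above 0.02 m or angle between any of jar, tin, weight, cup, rodblock, carton's own z axis and vertical above 0.4 rad).
It also fails if it takes over 61 s, if anything falls off the work surface, if the arm or the gripper's body presses on something with over 40 N, if the wrist force passes 120 N, or if a joint passes its speed limit or range.

## Working session

There is one attempt and no reset: what is moved stays moved. The work goes in short steps, Python scripts to look and compute and a shell command to move; the robot and the scene stay as the last step left them, time stands still between calls to the robot, and variables do not carry over. Pictures are saved under pics/ and viewed, at most 10 in all, crops included, and the job is handed in when it is done.

```bash
mkdir -p pics; cat > h.py <<'E'
import numpy as np, cv2
from cell import ctrl
def world(cam,depth,mask):
    i=ctrl.camera_info(cam); v,u=np.nonzero(mask&(depth>0)); z=depth[v,u]
    P=np.c_[(u-i['cx'])/i['fx']*z,(v-i['cy'])/i['fy']*z,z]
    R=np.array(i['R']);t=np.array(i['t'])
    return (P-t)@R
E
python3 - <<'E'
from h import *
s=ctrl.sense();print(s['ee_pos'],s['orientation'],s['time'])
for c in('top','side'):
    p,d=ctrl.camera(c);cv2.imwrite(f'pics/{c}0.png',p[:,:,::-1]);np.save(c+'d.npy',d)
    if c=='top':
      for n in 'tray dome stopper bridge bay mould mat jar tin weight cup rodblock brush paddle carton'.split():
        r=ctrl.regions_of(c,n)
        if not r: print(n,None);continue
        r=r[0];W=world(c,d,r['mask']);zt=np.percentile(W[:,2],95)
        T=W[W[:,2]>zt-.008] 
        rc=cv2.minAreaRect((T[:,:2]*1000).astype(np.float32))
        print(n,round(r['p'],2),'box',np.round(r['box']),'ztop',round(zt,3),'rect',np.round(rc[0],0),np.round(rc[1],0),round(rc[2],1),'med',np.round(np.median(T,0),3))
E
```

```text
[0.26859509 0.61846729 0.22993453] [ 2.03460723e-01  9.79082470e-01 -1.08077312e-03 -2.86357964e-04] 0.0
tray 0.7 box [205. 196.  68.  49.] ztop 0.024 rect [502. 318.] [141.  91.] 78.3 med [0.5   0.32  0.022]
dome None
stopper 0.45 box [211. 189.   8.   9.] ztop 0.037 rect [521. 312.] [18. 18.] 88.1 med [0.522 0.312 0.034]
bridge 0.79 box [329. 195.  10.  63.] ztop 0.059 rect [515.   2.] [ 24. 154.] 89.8 med [0.513 0.003 0.054]
bay 0.73 box [447. 187.  64.  87.] ztop 0.044 rect [ 546. -305.] [138. 207.] 82.4 med [ 0.491 -0.303  0.04 ]
mould 0.67 box [461. 185.  22.  20.] ztop 0.058 rect [ 547. -335.] [37. 36.] 36.5 med [ 0.547 -0.336  0.055]
mat 0.89 box [326. 131.  34.  32.] ztop 0.008 rect [692.   7.] [91. 89.] 0.7 med [0.691 0.007 0.004]
jar 0.81 box [280. 235.  12.  16.] ztop 0.065 rect [404. 125.] [35. 32.] 88.1 med [0.405 0.124 0.062]
tin 0.8 box [282. 129.  15.  17.] ztop 0.046 rect [683. 125.] [36. 34.] 2.7 med [0.682 0.125 0.042]
weight 0.61 box [377. 238.  15.  15.] ztop 0.054 rect [ 406. -119.] [18. 19.] 55.5 med [ 0.406 -0.12   0.05 ]
cup 0.73 box [382. 131.  11.  12.] ztop 0.042 rect [ 687. -131.] [37. 35.] 8.5 med [ 0.691 -0.13   0.039]
rodblock None
brush 0.84 box [183. 292.  37.  59.] ztop 0.023 rect [270. 358.] [ 41. 159.] 59.9 med [0.253 0.367 0.019]
paddle 0.79 box [464. 296.  34.  74.] ztop 0.02 rect [ 313. -354.] [20. 91.] 83.1 med [ 0.313 -0.353  0.018]
carton 0.61 box [232. 106.  33.  41.] ztop 0.113 rect [736. 250.] [62. 61.] 88.3 med [0.735 0.251 0.11 ]
```

View pics/top0.png

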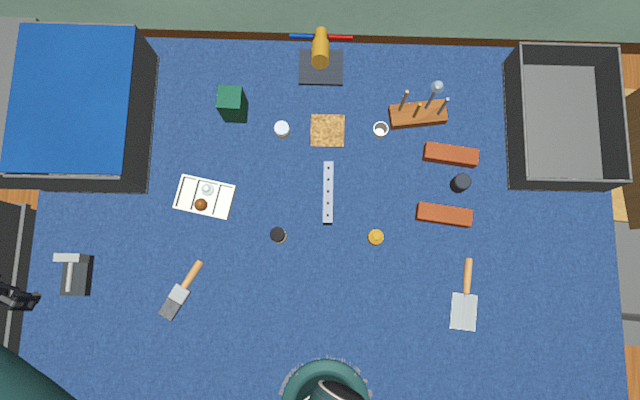

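View pics/side0.png

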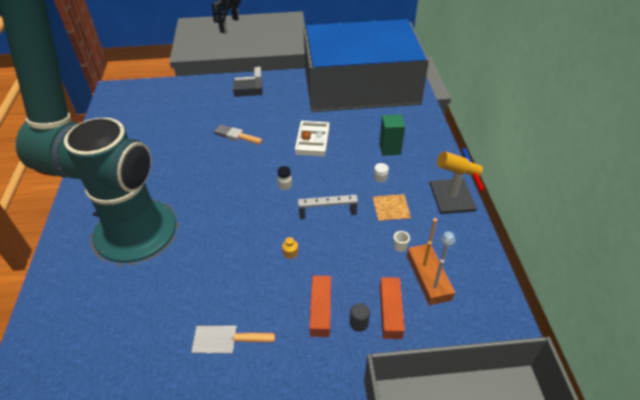

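The top view shows the tray at (205,197), the bridge at (328,192), the mould at (461,183) between bricks at (451,154) and (445,215), and the mat at (327,131). In world coordinates the tray yaw is about -11.7°, the bay is at (0.546,-0.305) with yaw -7.6°, and the mould is at (0.547,-0.336). I'm moving to the mould, with the fingers closing along the lane.

```bash
python3 -m inch '[[[0.5,-1,0],[0,0,0.088]],[[0.5,-1,0],[0,0,0.088]],[[0.5,-1,0],[0,0,0.088]],[[0.5,-1,0],[0,0,0.088]],[[0.5,-1,0],[0,0,0.088]],[[0.5,-1,0],[0,0,0.088]]]' 0
python3 -m inch '[[[0.5,-1,0],[0,0,0]],[[0.5,-1,0],[0,0,0]],[[0.5,-1,0],[0,0,0]],[[0.5,-1,0],[0,0,0]],[[0.5,-1,0],[0,0,0]],[[0.5,-1,0],[0,0,0]]]'
python3 -m inch '[[[0.1,-1,0],[0,0,0]],[[0.1,-1,0],[0,0,0]],[[0.1,-1,0],[0,0,0]],[[0.1,-1,0],[0,0,0]],[[0.1,-1,0],[0,0,0]],[[0.1,-1,0],[0,0,0]]]'
python3 -m inch '[[[0,-0.7,0],[0,0,0]],[[0,-0.7,0],[0,0,0]],[[0,-0.7,0],[0,0,0]],[[0,-0.7,0],[0,0,0]],[[0,-0.7,0],[0,0,0]],[[0,-0.7,0],[0,0,0]]]'
```

```text
time: 1.45
ee_pos: [0.395, 0.3661, 0.2315]
orientation: [0.067, 0.998, -0.0, 0.0]
ft_force: [-0.2, 0.0, -0.5]
gripper_width: 1.004
gripper_force: 0.0
time: 2.05
ee_pos: [0.5201, 0.1159, 0.2317]
orientation: [0.068, 0.998, -0.0, 0.001]
ft_force: [-0.3, 0.2, -0.3]
gripper_width: 0.998
gripper_force: 0.0
time: 2.65
ee_pos: [0.5442, -0.1366, 0.2316]
orientation: [0.07, 0.998, -0.001, 0.001]
ft_force: [0.3, 1.1, -0.1]
gripper_width: 1.0
gripper_force: 0.0
time: 3.25
ee_pos: [0.5439, -0.3054, 0.231]
orientation: [0.067, 0.998, 0.001, -0.0]
ft_force: [-0.4, 0.8, -0.1]
gripper_width: 1.004
gripper_force: 0.0
```

```bash
cat >> h.py <<'E'
from scipy.spatial.transform import Rotation as Ro
def wrist():
    s=ctrl.sense();p,d=ctrl.camera('wrist');i=ctrl.camera_info('wrist')
    v,u=np.mgrid[:400,:640];P=np.stack([(u-i['cx'])/i['fx']*d,(v-i['cy'])/i['fy']*d,d],-1)
    M=np.array(i['mount']);W=(P@M[:3,:3].T+M[:3,3])@Ro.from_quat(s['orientation']).as_matrix().T+s['ee_pos']
    W[d<=0]=np.nan
    return p,W
def rect(T): 
    rc=cv2.minAreaRect((T[:,:2]*1000).astype(np.float32));return [np.round(a,1) for a in rc]
E
python3 - <<'E'
from h import *
p,W=wrist();cv2.imwrite('pics/w1.png',p[:,:,::-1])
h,x,y=W[...,2],W[...,0],W[...,1]
for nm,m in (('mould',(h>.048)&(h<.06)&(np.hypot(x-.547,y+.336)<.04)),('brickA',(h>.035)&(h<.045)&(x>.59)&(x<.7)),('brickB',(h>.035)&(h<.045)&(x<.51))):
    m=cv2.erode(m.astype(np.uint8),np.ones((3,3)))>0
    print(nm,m.sum(),rect(W[m]) if m.sum() else '',np.round(np.nanmedian(W[m],0),3))
E
```

```text
mould 1370 [array([ 548.6, -335. ]), array([39.9, 39. ]), np.float64(47.9)] [ 0.548 -0.335  0.055]
brickA 5162 [array([ 645.1, -238.3]), array([108.4, 463. ]), np.float64(0.1)] [ 0.624 -0.312  0.04 ]
brickB 7374 [array([ 466.6, -292.4]), array([137.5,  43.1]), np.float64(82.6)] [ 0.466 -0.293  0.04 ]
```

View pics/w1.png

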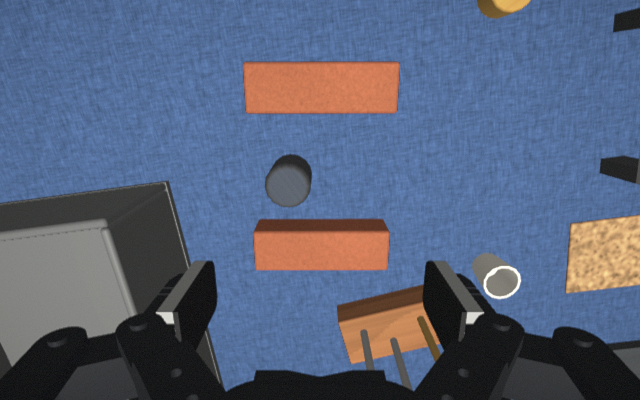

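The wrist view shows the mould at (288,182), clear between the bricks at (321,88) and (321,245). I'll descend and grip.

```bash
python3 -m inch '[[[0.016,-0.116,0],[0,0,0]],[[0.016,-0.116,-0.2],[0,0,0]],[[0.016,-0.116,-0.4],[0,0,0]],[[0.016,-0.116,-0.6],[0,0,0]],[[0.016,-0.116,-0.75],[0,0,0]],[[0.016,-0.116,-0.852],[0,0,0]],[[0.016,-0.116,-0.852],[0,0,0]]]'
python3 -m inch '[[[0,0,0],[0,0,0]],[[0,0,0],[0,0,0]],[[0,0,0],[0,0,0]],[[0,0,0],[0,0,0]],[[0,0,0],[0,0,0]],[[0,0,0],[0,0,0]],[[0,0,0],[0,0,0]]]' 1
```

```text
time: 4.0
ee_pos: [0.5446, -0.3303, 0.0134]
orientation: [0.066, 0.998, 0.003, -0.004]
ft_force: [-0.7, 0.2, -0.3]
gripper_width: 1.0
gripper_force: 0.0
time: 4.7
ee_pos: [0.5502, -0.3361, 0.0216]
orientation: [0.067, 0.998, -0.001, 0.002]
ft_force: [0.1, 0.9, 7.0]
gripper_width: 0.49
gripper_force: 61.7
```

```bash
python3 -m inch '[[[0,0,0.15],[0,0,0]],[[0,0,0.35],[0,0,0]],[[0,0,0.5],[0,0,0]],[[0,0.15,0.5],[0,0,0]],[[0,0.35,0.5],[0,0,0]],[[0,0.55,0.5],[0,0,0]],[[0,0.75,0.5],[0,0,0]],[[0,0.9,0.5],[0,0,0]]]'
python3 -m inch '[[[0,0.15,0],[0,0,0]],[[0,0.3,0],[0,0,0]],[[0.1,0.42,0],[0,0,0]],[[0.26,0.468,0],[0,0,0]],[[0.42,0.468,0],[0,0,0]],[[0.53,0.468,0],[0,0,0]],[[0.576,0.468,0],[0,0,0]],[[0.576,0.468,0],[0,0,0]]]'
python3 -m inch '[[[0,0,0],[0,0,0]],[[0,0,0],[0,0,0]]]'
python3 - <<'E'
from h import *
p,W=wrist();h=W[...,2]
m=(h>.0)&(h<.012)&(p[...,0].astype(int)-p[...,2]>40)&(abs(W[...,0]-.69)<.08)&(abs(W[...,1])<.08)
m=cv2.morphologyEx(m.astype(np.uint8),cv2.MORPH_OPEN,np.ones((5,5)))>0
print(m.sum(),rect(W[m]))
p,d=ctrl.camera('top');
i=ctrl.camera_info('top')
for n in('mould',):
    r=ctrl.regions_of('top',n)
    if r: 
        T=world('top',d,r[0]['mask']);print(n,r[0]['p'],np.round(np.median(T,0),3),rect(T))
r=ctrl.regions_of('wrist','mat')
print(ctrl.sense()['ee_pos'])
if r: print(r[0]['p'],rect(W[r[0]['mask']&(abs(h)<.02)]))
E
```

```text
time: 5.5
ee_pos: [0.5469, -0.1072, 0.1435]
orientation: [0.066, 0.998, 0.0, -0.0]
ft_force: [0.5, 0.3, -3.4]
gripper_width: 0.493
gripper_force: 62.4
time: 6.3
ee_pos: [0.6926, 0.007, 0.143]
orientation: [0.067, 0.998, 0.0, -0.0]
ft_force: [-0.1, 0.5, -2.4]
gripper_width: 0.497
gripper_force: 62.4
time: 6.5
ee_pos: [0.6903, 0.0069, 0.143]
orientation: [0.067, 0.998, -0.0, -0.001]
ft_force: [0.4, 0.7, -3.5]
gripper_width: 0.494
gripper_force: 62.4
9163 [array([692.7,   9.7]), array([89.6, 90.5]), np.float64(89.8)]
[0.69119905 0.00701083 0.1435219 ]
0.64 [array([692.7,   9.5]), array([91.7, 91.5]), np.float64(89.9)]
```

```bash
python3 -m inch '[[[0,0,-0.15],[0,0,0]],[[0,0,-0.3],[0,0,0]],[[0,0,-0.4],[0,0,0]],[[0,0,-0.45],[0,0,0]],[[0,0,-0.47],[0,0,0]],[[0,0,-0.482],[0,0,0]],[[0,0,-0.482],[0,0,0]],[[0,0,-0.482],[0,0,0]]]'
python3 -m inch '[[[0,0,0],[0,0,0]],[[0,0,0],[0,0,0]],[[0,0,0],[0,0,0]],[[0,0,0],[0,0,0]],[[0,0,0],[0,0,0]],[[0,0,0],[0,0,0]]]' 0
python3 -m inch '[[[0,0,0.05],[0,0,0]],[[0,0,0.2],[0,0,0]],[[0,0,0.4],[0,0,0]],[[0,0,0.6],[0,0,0]],[[0,0,0.75],[0,0,0]],[[-0.1,0,0.75],[0,0,0]]]'
python3 - <<'E'
from h import *
p,W=wrist();h=W[...,2]
m=(h>.05)&(h<.068)&(np.hypot(W[...,0]-.69,W[...,1]-.007)<.06)
print(m.sum(),rect(W[m]),np.round(np.nanmedian(W[m],0),4));print(ctrl.sense()['ee_pos'])
E
```

```text
time: 7.5
ee_pos: [0.6928, 0.0071, 0.0257]
orientation: [0.067, 0.998, 0.0, 0.001]
ft_force: [-5.3, -0.2, 6.9]
gripper_width: 0.495
gripper_force: 63.4
time: 8.1
ee_pos: [0.692, 0.0071, 0.0226]
orientation: [0.067, 0.998, 0.0, -0.0]
ft_force: [0.6, 0.4, 1.0]
gripper_width: 1.002
gripper_force: 0.0
time: 8.7
ee_pos: [0.6736, 0.0069, 0.2207]
orientation: [0.067, 0.998, 0.0, 0.009]
ft_force: [0.4, 0.2, 0.3]
gripper_width: 1.0
gripper_force: 0.0
1720 [array([692.1,   8.2]), array([42.7, 42.1]), np.float64(75.3)] [0.6903 0.0082 0.0589]
[0.66654731 0.0071039  0.21659755]
```

```bash
python3 -m inch '[[[-0.75,0.3,0.1],[0,0,-0.523]],[[-0.75,0.5,0.1],[0,0,-0.523]],[[-0.75,1,0.1],[0,0,-0.523]],[[-0.75,1,0.1],[0,0,-0.523]],[[-0.75,1,0.1],[0,0,-0.523]],[[-0.75,1,0.1],[0,0,-0.523]],[[-0.75,1,0.1],[0,0,-0.523]],[[-0.75,1,0.1],[0,0,-0.523]]]' 0.5
python3 - <<'E'
from h import *
s=ctrl.sense();print(s['ee_pos'],Ro.from_quat(s['orientation']).as_matrix().round(3).tolist(),s['q'],np.round(ctrl.camera_info('wrist')['mount'],3).tolist())
E
```

```text
time: 9.55
ee_pos: [0.4771, 0.261, 0.236]
orientation: [0.602, 0.799, 0.001, -0.001]
ft_force: [0.3, -1.1, 0.6]
gripper_width: 0.497
gripper_force: 0.0
[0.47712997 0.26098165 0.23599252] [[-0.276, 0.961, -0.0], [0.961, 0.276, 0.002], [0.002, 0.0, -1.0]] [0.45345365 0.01219544 1.87978101 0.00208898 1.2490662  0.17333443] [[0.001, -0.956, -0.292, 0.075], [1.0, 0.0, 0.0, -0.001], [-0.0, -0.292, 0.956, -0.143], [0.0, 0.0, 0.0, 1.0]]
```

```bash
python3 -m inch '[[[0,0,0],[0,0,-0.154]],[[0,0,0],[0,0,-0.154]],[[0,0,0],[0,0,-0.154]],[[0,0,0],[0,0,-0.154]],[[0,0,0],[0,0,-0.154]],[[0,0,0],[0,0,-0.154]]]'
cat >> h.py <<'E'
def tray(W,c,r=.12,img=None):
    h=W[...,2];m=(h>.014)&(h<.027)&(np.hypot(W[...,0]-c[0],W[...,1]-c[1])<r)
    m=cv2.morphologyEx(m.astype(np.uint8),cv2.MORPH_OPEN,np.ones((2,2)))
    n,l,st,_=cv2.connectedComponentsWithStats(m)
    m=l==1+np.argmax(st[1:,4]);(cx,cy),(a,b),t=rect(W[m])
    if a<b:a,b,t=b,a,t-90
    t=t%180; return cx,cy,a,b,t-90
E
python3 - <<'E'
from h import *
s=ctrl.sense();R=Ro.from_quat(s['orientation']).as_matrix();print(s['ee_pos'],np.degrees(np.arctan2(R[1,1],R[0,1])))
p,W=wrist();cv2.imwrite('pics/w2.png',p[:,:,::-1]);print(tray(W,(.502,.318)))
p,d=ctrl.camera('top');i=ctrl.camera_info('top');print(rect(world('top',d,(d>0)&(np.indices(d.shape)[1]<260)&(np.indices(d.shape)[1]>150))[:5]))
E
```

```text
time: 10.15
ee_pos: [0.4793, 0.2571, 0.2353]
orientation: [0.775, 0.632, -0.0, -0.0]
ft_force: [-0.2, 0.5, 0.0]
gripper_width: 0.499
gripper_force: 0.0
[0.47927838 0.25705731 0.23533502] -11.564321923369507
(np.float64(503.9), np.float64(318.7), np.float64(149.1), np.float64(93.0), np.float64(-11.900000000000006))
[array([1351.7,  685.7]), array([ 7.5, 16.3]), np.float64(0.2)]
```

View pics/w2.png

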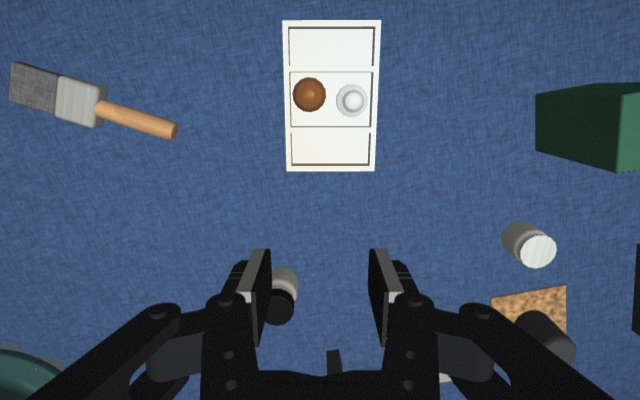

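The tray spans cols 283–381, rows 20–171, with its near end compartment at about (330,149). The glass sits well inside the middle compartment. I'll dip into the near compartment.

```bash
python3 -m inch '[[[0.054,0.048,0],[0,0,0]],[[0.054,0.048,-0.2],[0,0,0]],[[0.054,0.048,-0.4],[0,0,0]],[[0.054,0.048,-0.6],[0,0,0]],[[0.054,0.048,-0.7],[0,0,0]],[[0.054,0.048,-0.76],[0,0,0]],[[0.054,0.048,-0.76],[0,0,0]]]'
python3 - <<'E'
from h import *
p,W=wrist();cv2.imwrite('pics/w3.png',p[:,:,::-1]);print(tray(W,(.502,.318)))
E
```

```text
time: 10.95
ee_pos: [0.4914, 0.2683, 0.0431]
orientation: [0.775, 0.632, -0.002, -0.0]
ft_force: [-0.5, 0.3, 0.4]
gripper_width: 0.503
gripper_force: 0.0
(np.float64(504.1), np.float64(310.8), np.float64(139.3), np.float64(96.6), np.float64(-11.5))
```

View pics/w3.png

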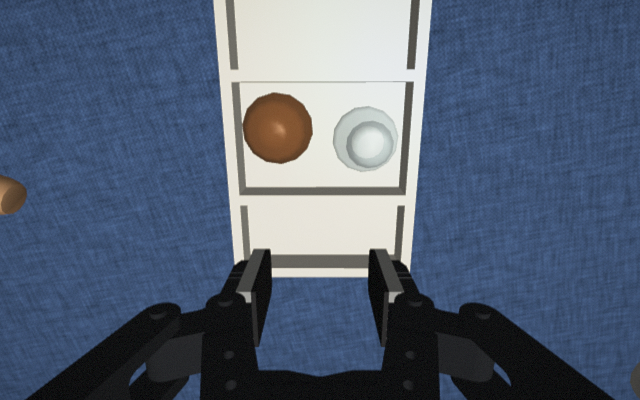

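The fingers are centred over the near compartment (cols 240–400, with the compartment at about 245–402). I'll descend gently.

```bash
python3 -m inch '[[[0,0,-0.04],[0,0,0]],[[0,0,-0.08],[0,0,0]],[[0,0,-0.1],[0,0,0]],[[0,0,-0.12],[0,0,0]],[[0,0,-0.132],[0,0,0]],[[0,0,-0.14],[0,0,0]],[[0,0,-0.14],[0,0,0]]]'
python3 -m inch '[[[0.0,-0.02,0],[0,0,0]],[[0.0,-0.04,0],[0,0,0]],[[0,-0.06,0],[0,0,0]],[[0,-0.08,0],[0,0,0]],[[0,-0.1,0],[0,0,0]],[[0,-0.12,0],[0,0,0]],[[0,-0.12,0],[0,0,0]]]'
python3 - <<'E'
from h import *
p,d=ctrl.camera('top');r=ctrl.regions_of('top','tray')
W=world('top',d,r[0]['mask']);W=W[(W[:,2]<.03)&(W[:,2]>.012)];print(rect(W))
E
```

```text
time: 11.7
ee_pos: [0.4928, 0.269, 0.01]
orientation: [0.775, 0.632, -0.0, -0.0]
ft_force: [-0.4, -0.1, -0.6]
gripper_width: 0.502
gripper_force: 0.0
time: 12.4
ee_pos: [0.493, 0.2382, 0.0104]
orientation: [0.775, 0.632, -0.0, 0.0]
ft_force: [0.5, -0.3, 0.4]
gripper_width: 0.501
gripper_force: 0.0
[array([501. , 287.8]), array([ 23.7, 160.8]), np.float64(15.4)]
```

```bash
python3 - <<'E'
from h import *
p,W=wrist();cv2.imwrite('pics/w4.png',p[:,:,::-1]);print(tray(W,(.5,.3)))
E
```

```text
(np.float64(504.4), np.float64(281.0), np.float64(129.1), np.float64(98.3), np.float64(-11.400000000000006))
```

View pics/w4.png

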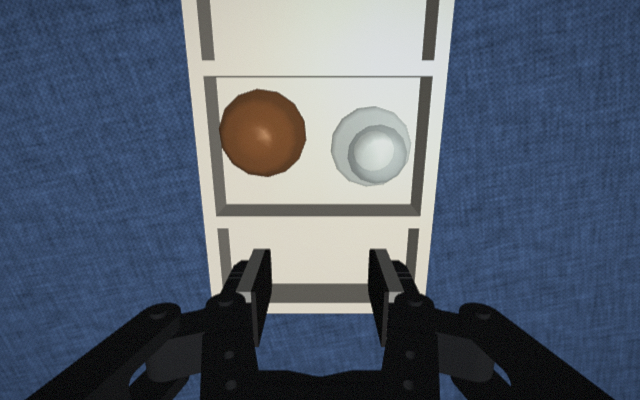

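Fingertips are in the compartment against the end wall (row ~293), and the glass is undisturbed. I'll drag toward the bridge while straightening the tray.

```bash
cat >> h.py <<'E'
def walls(W):
    "world points (mm) of cross wall tops on the image's middle columns, near wall first"
    out=[]
    for c in (312,328):
        h=W[:,c-3:c+4,2]; ok=(np.nanmedian(h,1)>.016)&(np.nanmedian(h,1)<.03); ok[245:]=0
        n,l,st,ce=cv2.connectedComponentsWithStats(ok.astype(np.uint8)[:,None])
        for k in range(1,n): 
            if st[k,4]>=4: out.append((int(ce[k,1]),int(st[k,4]),np.round(np.nanmedian(W[l[:,0]==k,c-3:c+4].reshape(-1,3),0)*1000,1).tolist()))
    return sorted(out,key=lambda a:-a[0])
E
python3 -m inch '[[[0.004,-0.02,0],[0,0,0.004]],[[0.01,-0.06,0],[0,0,0.01]],[[0.015,-0.11,0],[0,0,0.016]],[[0.02,-0.16,0],[0,0,0.022]],[[0.025,-0.21,0],[0,0,0.028]],[[0.03,-0.26,0],[0,0,0.034]],[[0.04,-0.31,0],[0,0,0.04]],[[0.045,-0.36,0],[0,0,0.046]]]'
python3 -m inch '[[[0.006,-0.05,0],[0,0,0.004]],[[0.012,-0.1,0],[0,0,0.008]],[[0.02,-0.15,0],[0,0,0.012]],[[0.026,-0.2,0],[0,0,0.016]],[[0.034,-0.25,0],[0,0,0.018]],[[0.04,-0.3,0],[0,0,0.018]],[[0.04,-0.35,0],[0,0,0.018]],[[0.04,-0.35,0],[0,0,0.018]]]'
python3 - <<'E'
from h import *
s=ctrl.sense();R=Ro.from_quat(s['orientation']).as_matrix();print(s['ee_pos'],np.degrees(np.arctan2(R[1,1],R[0,1])))
p,W=wrist();cv2.imwrite('pics/w5.png',p[:,:,::-1]);print(tray(W,(.51,.11)));print(walls(W))
E
```

```text
time: 13.35
ee_pos: [0.5043, 0.1488, 0.0103]
orientation: [0.727, 0.687, 0.0, -0.0]
ft_force: [0.2, 1.3, 0.3]
gripper_width: 0.498
gripper_force: 1.0
time: 14.15
ee_pos: [0.514, 0.0601, 0.0102]
orientation: [0.708, 0.706, -0.0, 0.0]
ft_force: [0.7, -0.6, -0.2]
gripper_width: 0.5
gripper_force: 0.0
[0.51400874 0.06005097 0.01016583] -0.17065584743318563
(np.float64(548.1), np.float64(125.8), np.float64(157.6), np.float64(80.3), np.float64(38.5))
[(221, 17, [510.4, 86.3, 21.9]), (221, 17, [516.7, 86.3, 21.9]), (70, 16, [510.9, 141.9, 22.3]), (70, 16, [516.5, 142.0, 22.4])]
```

View pics/w5.png

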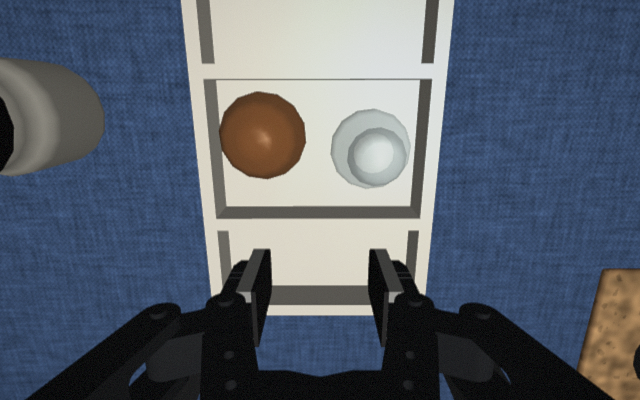

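Tray is at (0.514,0.114) with yaw 0, and the glass is upright at (262,135) and (371,148). Next I'll lift out and push from outside at the far end wall until it is half-way under the bridge.

```bash
python3 -m inch '[[[0,0.02,0],[0,0,0]],[[0,0.02,0.15],[0,0,0]],[[0,0.02,0.35],[0,0,0]],[[0,0.15,0.38],[0,0,0]],[[0,0.33,0.38],[0,0,0]],[[0,0.5,0.38],[0,0,0]],[[0,0.62,0.38],[0,0,0]],[[0,0.62,0.38],[0,0,0]]]'
python3 -m inch '[[[0,0,-0.15],[0,0,0]],[[0,0,-0.28],[0,0,0]],[[0,0,-0.35],[0,0,0]],[[0,0,-0.38],[0,0,0]],[[0,0,-0.38],[0,0,0]]]'
python3 -m inch '[[[0,-0.02,0],[0,0,0]],[[0,-0.05,0],[0,0,0]],[[0,-0.08,0],[0,0,0]],[[0,-0.11,0],[0,0,0]],[[0,-0.14,0],[0,0,0]],[[0,-0.17,0],[0,0,0]],[[0,-0.21,0],[0,0,0]],[[0,-0.25,0],[0,0,0]]]'
python3 -m inch '[[[0,-0.04,0],[0,0,0]],[[0,-0.08,0],[0,0,0]],[[0,-0.12,0],[0,0,0]],[[0,-0.16,0],[0,0,0]],[[0,-0.2,0],[0,0,0]],[[0,-0.24,0],[0,0,0]],[[0,-0.28,0],[0,0,0]],[[0,-0.28,0],[0,0,0]]]'
python3 - <<'E'
from h import *
p,d=ctrl.camera('top');W=world('top',d,np.ones(d.shape,bool))
m=(W[:,2]>.014)&(W[:,2]<.03)&(W[:,0]>.45)&(W[:,0]<.58)&(abs(W[:,1])<.15)
T=W[m];print(len(T),rect(T));L=T[T[:,1]<-.02];print(rect(L) if len(L) else L)
cv2.imwrite('pics/t6.png',cv2.resize(p[130:260,240:400,::-1],None,fx=4,fy=4))
E
```

```text
time: 15.0
ee_pos: [0.514, 0.2208, 0.1056]
orientation: [0.706, 0.708, 0.001, -0.0]
ft_force: [1.5, -0.6, -0.5]
gripper_width: 0.504
gripper_force: 0.0
time: 15.5
ee_pos: [0.513, 0.216, 0.0091]
orientation: [0.708, 0.706, -0.001, -0.001]
ft_force: [1.6, -0.2, 0.3]
gripper_width: 0.499
gripper_force: 0.0
time: 16.3
ee_pos: [0.5148, 0.1538, 0.0109]
orientation: [0.708, 0.706, 0.001, 0.0]
ft_force: [0.6, 3.9, 2.4]
gripper_width: 0.503
gripper_force: 2.2
time: 17.1
ee_pos: [0.5134, 0.0821, 0.0097]
orientation: [0.708, 0.706, -0.001, 0.0]
ft_force: [0.1, -0.1, -0.6]
gripper_width: 0.497
gripper_force: 0.0
255 [array([511.1, -24.5]), array([90.7, 90.6]), np.float64(0.4)]
[array([511.2, -45.1]), array([90.7, 49.4]), np.float64(0.4)]
```

View pics/t6.png

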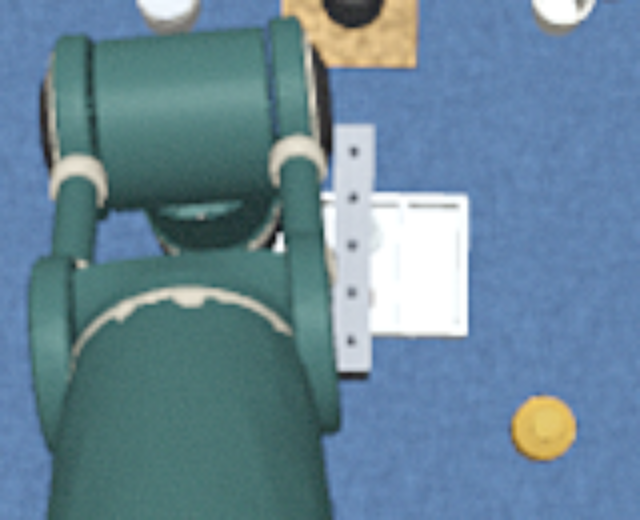

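The tray is half-way under the bridge: its right end shows at col 468 of the crop, leading end at y≈-0.070, straight. I'll cross over and dip into the leading compartment.

```bash
python3 -m inch '[[[0,0.03,0],[0,0,0]],[[0,0.03,0.18],[0,0,0]],[[0,0.03,0.36],[0,0,0]],[[0,-0.1,0.44],[0,0,0]],[[0,-0.25,0.44],[0,0,0]],[[-0.002,-0.42,0.44],[0,0,0]],[[-0.002,-0.536,0.44],[0,0,0]],[[-0.002,-0.536,0.44],[0,0,0]]]'
python3 -m inch '[[[0,0,-0.15],[0,0,0]],[[0,0,-0.28],[0,0,0]],[[0,0,-0.28],[0,0,0]]]'
python3 - <<'E'
from h import *
p,W=wrist();h=W[...,2];print(ctrl.sense()['ee_pos'])
m=(h>.016)&(h<.028)&(abs(W[...,0]-.513)<.07)&(W[...,1]<-.015)&(W[...,1]>-.12)
T=W[m];print(m.sum(),np.round(np.percentile(T,[1,50,99],axis=0),3).tolist())
E
```

```text
time: 17.95
ee_pos: [0.5134, -0.0524, 0.12]
orientation: [0.709, 0.705, -0.001, 0.0]
ft_force: [0.2, 1.0, -0.2]
gripper_width: 0.498
gripper_force: 0.0
time: 18.25
ee_pos: [0.5087, -0.0483, 0.0454]
orientation: [0.708, 0.707, -0.003, -0.004]
ft_force: [-0.5, -0.1, -1.3]
gripper_width: 0.5
gripper_force: 0.0
[ 0.51070997 -0.0485214   0.0477156 ]
5562 [[0.467, -0.068, 0.016], [0.511, -0.029, 0.022], [0.556, -0.016, 0.024]]
```

```bash
python3 -m inch '[[[-0.004,0,-0.04],[0,0,0]],[[-0.004,0,-0.08],[0,0,0]],[[-0.004,0,-0.11],[0,0,0]],[[-0.004,0,-0.14],[0,0,0]],[[-0.004,0,-0.158],[0,0,0]],[[-0.004,0,-0.158],[0,0,0]]]'
```

```text
time: 18.9
ee_pos: [0.512, -0.0498, 0.01]
orientation: [0.708, 0.706, -0.0, -0.001]
ft_force: [-0.2, 0.3, -0.3]
gripper_width: 0.498
gripper_force: 0.0
```

The fingers are in. I'll drag straight through the bridge to y_t≈-0.112.

```bash
python3 -m inch '[[[0,-0.015,0],[0,0,0]],[[0,-0.03,0],[0,0,0]],[[0,-0.06,0],[0,0,0]],[[0,-0.1,0],[0,0,0]],[[0,-0.14,0],[0,0,0]],[[0,-0.18,0],[0,0,0]],[[0,-0.22,0],[0,0,0]],[[0,-0.26,0],[0,0,0]]]'
python3 -m inch '[[[0,-0.04,0],[0,0,0]],[[0,-0.08,0],[0,0,0]],[[0,-0.12,0],[0,0,0]],[[0,-0.16,0],[0,0,0]],[[0,-0.19,0],[0,0,0]],[[0,-0.202,0],[0,0,0]],[[0,-0.202,0],[0,0,0]]]'
python3 -m inch '[[[0,0.02,0],[0,0,0]],[[0,0.02,0.15],[0,0,0]],[[0,0.02,0.35],[0,0,0]],[[0,0.02,0.55],[0,0,0]],[[-0.1,0.04,0.6],[0,0,0]],[[-0.25,0.1,0.6],[0,0,0]],[[-0.4,0.2,0.6],[0,0,0]],[[-0.4,0.2,0.6],[0,0,0]]]'
python3 - <<'E'
from h import *
s=ctrl.sense();print(s['q'][0],s['q'][5],s['ee_pos'])
p,d=ctrl.camera('top');W=world('top',d,np.ones(d.shape,bool))
m=(W[:,2]>.014)&(W[:,2]<.03)&(W[:,0]>.43)&(W[:,0]<.62)&(W[:,1]>-.2)&(W[:,1]<-.02)
print(rect(W[m]),m.sum())
p,W=wrist();h=W[...,2];m=(h>.014)&(h<.03)&(W[...,0]>.43)&(W[...,0]<.62)&(W[...,1]>-.2)&(W[...,1]<-.02);print(rect(W[m]),m.sum())
m=(h>.04)&(h<.06)&(W[...,0]<.45)&(abs(W[...,1]+.12)<.04);print('weight',rect(W[m]) if m.sum()>5 else '')
E
```

```text
time: 19.7
ee_pos: [0.5128, -0.1159, 0.0109]
orientation: [0.708, 0.706, 0.0, 0.0]
ft_force: [-0.0, 2.3, 0.3]
gripper_width: 0.501
gripper_force: 1.3
time: 20.4
ee_pos: [0.5127, -0.1663, 0.0108]
orientation: [0.708, 0.706, -0.0, 0.0]
ft_force: [0.4, 0.1, 0.7]
gripper_width: 0.5
gripper_force: 0.0
time: 21.2
ee_pos: [0.4066, -0.1124, 0.1586]
orientation: [0.707, 0.707, -0.001, -0.003]
ft_force: [0.2, -0.1, 0.3]
gripper_width: 0.505
gripper_force: 0.0
-0.3287200578903573 -0.32801795575428555 [ 0.40662835 -0.112402    0.15857543]
[array([511.3, -68.3]), array([49.4, 92.7]), np.float64(86.9)] 173
[array([ 511.9, -111.6]), array([139.9,  91. ]), np.float64(90.0)] 7778
weight [array([ 406.7, -117.5]), array([20.1, 20.4]), np.float64(0.3)]
```

```bash
python3 -m inch '[[[0.146,0.018,0],[0,0,-0.5]],[[0.146,0.018,0],[0,0,-0.5]],[[0.146,0.018,0],[0,0,-0.5]],[[0.146,0.018,0],[0,0,-0.5]],[[0.146,0.018,0],[0,0,-0.5]],[[0.146,0.018,0],[0,0,-0.5]],[[0.146,0.018,0],[0,0,-0.5]],[[0.146,0.018,0],[0,0,-0.5]]]'
python3 - <<'E'
from h import *
from h import Ro
s=ctrl.sense();R=Ro.from_quat(s['orientation']).as_matrix();print(s['ee_pos'],np.degrees(np.arctan2(R[1,1],R[0,1])),s['q'][5])
E
```

```text
time: 22.1
ee_pos: [0.4509, -0.1115, 0.161]
orientation: [0.984, 0.18, 0.0, 0.0]
ft_force: [-0.3, -0.4, 0.7]
gripper_width: 0.5
gripper_force: 0.0
[ 0.45085461 -0.11148844  0.16100774] -69.20587942660704 0.9122783428579693
```

Remaining turn is -20.8°.

```bash
python3 -m inch '[[[-0.004,0,0],[0,0,-0.1156]],[[-0.004,0,0],[0,0,-0.1156]],[[-0.004,0,0],[0,0,-0.1156]],[[-0.004,0,0],[0,0,-0.1156]],[[-0.004,0,0],[0,0,-0.1156]]]'
python3 -m inch '[[[0,0,-0.15],[0,0,0]],[[0,0,-0.3],[0,0,0]],[[0,0,-0.45],[0,0,0]],[[0,0,-0.55],[0,0,0]],[[0,0,-0.602],[0,0,0]],[[0,0,-0.602],[0,0,0]]]'
python3 - <<'E'
from h import *
from h import Ro
s=ctrl.sense();R=Ro.from_quat(s['orientation']).as_matrix();print(s['ee_pos'],np.degrees(np.arctan2(R[1,1],R[0,1])),s['q'][5])
E
```

```text
time: 22.6
ee_pos: [0.4492, -0.1112, 0.1609]
orientation: [1.0, 0.004, 0.0, 0.0]
ft_force: [-0.2, 0.6, 0.0]
gripper_width: 0.505
gripper_force: 0.0
time: 23.2
ee_pos: [0.4469, -0.1105, 0.0086]
orientation: [1.0, 0.003, -0.002, -0.001]
ft_force: [0.1, 0.3, 0.6]
gripper_width: 0.501
gripper_force: 0.0
[ 0.44685827 -0.1105009   0.00856553] -89.62962895454679 1.2678490656373644
```

```bash
python3 -m inch '[[[0.02,0,0],[0,0,0]],[[0.045,0,0],[0,0,0]],[[0.08,0.004,0],[0,0,-0.007]],[[0.115,0.008,0],[0,0,-0.014]],[[0.15,0.012,0],[0,0,-0.021]],[[0.185,0.016,0],[0,0,-0.028]],[[0.215,0.02,0],[0,0,-0.035]],[[0.24,0.024,0],[0,0,-0.043]]]'
python3 -m inch '[[[0.02,0.004,0],[0,0,0]],[[0.032,0.004,0],[0,0,0]],[[0.032,0.004,0],[0,0,0]]]'
python3 -m inch '[[[-0.05,0,0],[0,0,0]],[[-0.05,0,0.18],[0,0,0]],[[-0.05,0,0.36],[0,0,0]],[[-0.05,0,0.55],[0,0,0]],[[-0.05,0,0.7],[0,0,0]],[[-0.05,0,0.7],[0,0,0]],[[-0.05,0,0.7],[0,0,0]]]'
cat >> h.py <<'E'
def lane(W):
    h=W[...,2]
    def f(m):
        m=cv2.morphologyEx(m.astype(np.uint8),cv2.MORPH_OPEN,np.ones((3,3)));n,l,st,_=cv2.connectedComponentsWithStats(m)
        k=1+np.argmax(st[1:,4]);return rect(W[l==k]),int(st[k,4])
    print('tray',f((h>.012)&(h<.03)&(W[...,0]>.44)&(W[...,0]<.64)&(W[...,1]<-.02)&(W[...,1]>-.42)))
    for a,b in((.4,.52),(.56,.69)):
        m=(h>.034)&(h<.046)&(W[...,0]>a)&(W[...,0]<b)&(W[...,1]<-.2)&(W[...,1]>-.42)
        if m.sum()>200: print('brick',f(m))
E
python3 - <<'E'
from h import *
p,W=wrist();lane(W);print(ctrl.sense()['ee_pos'])
p,d=ctrl.camera('top');i=ctrl.camera_info('top')
v,u=np.mgrid[:400,:640];R=np.array(i['R']);t=np.array(i['t'])
Wt=(np.stack([(u-i['cx'])/i['fx']*d,(v-i['cy'])/i['fy']*d,d],-1)-t)@R;lane(Wt)
E
```

```text
time: 24.0
ee_pos: [0.509, -0.1047, 0.0103]
orientation: [0.998, -0.066, 0.0, -0.0]
ft_force: [-3.7, 0.3, 3.5]
gripper_width: 0.5
gripper_force: 2.1
time: 24.3
ee_pos: [0.5173, -0.1039, 0.0103]
orientation: [0.998, -0.065, 0.001, -0.0]
ft_force: [-0.5, 0.2, 0.3]
gripper_width: 0.498
gripper_force: 0.1
time: 25.0
ee_pos: [0.5041, -0.1042, 0.1865]
orientation: [0.998, -0.065, 0.002, 0.0]
ft_force: [-0.3, -0.4, -0.4]
gripper_width: 0.5
gripper_force: 0.0
tray ([array([ 572. , -111.6]), array([140.3,  89.4]), np.float64(82.6)], 5495)
brick ([array([ 467.3, -292.7]), array([141.1,  45.6]), np.float64(82.4)], 8390)
brick ([array([ 611.8, -299.9]), array([117.3,  12.1]), np.float64(82.2)], 2903)
[ 0.50287116 -0.10383562  0.18473725]
tray ([array([ 530.6, -109.6]), array([13.2, 10.6]), np.float64(88.1)], 23)
brick ([array([ 464.1, -309.1]), array([110.3,  45.3]), np.float64(82.4)], 739)
brick ([array([ 622.1, -341.4]), array([90.1, 46.6]), np.float64(81.7)], 554)
```

```bash
python3 -m inch '[[[0.248,-0.224,0],[0,0,0.5]],[[0.248,-0.224,0],[0,0,0.5]],[[0.248,-0.224,0],[0,0,0.5]],[[0.248,-0.224,0],[0,0,0.5]],[[0.248,-0.224,0],[0,0,0.5]],[[0.248,-0.224,0],[0,0,0.5]],[[0.248,-0.224,0],[0,0,0.5]],[[0.248,-0.224,0],[0,0,0.5]]]'
python3 -m inch '[[[0,0,0],[0,0,0.118]],[[0,0,0],[0,0,0.118]],[[0,0,0],[0,0,0.118]],[[0,0,0],[0,0,0.118]]]'
python3 - <<'E'
from h import *
s=ctrl.sense();R=Ro.from_quat(s['orientation']).as_matrix();print(s['ee_pos'],np.degrees(np.arctan2(R[1,1],R[0,1])),s['q'][5])
E
```

```text
time: 25.9
ee_pos: [0.5639, -0.1594, 0.1821]
orientation: [0.859, 0.513, -0.002, -0.002]
ft_force: [-0.4, 0.2, -0.4]
gripper_width: 0.504
gripper_force: 0.0
time: 26.3
ee_pos: [0.5641, -0.1594, 0.1824]
orientation: [0.751, 0.66, -0.001, -0.002]
ft_force: [0.6, 0.6, 0.7]
gripper_width: 0.496
gripper_force: 0.0
[ 0.56407131 -0.15941027  0.18244223] -7.416236350847131 -0.18851067523797405
```

```bash
python3 -m inch '[[[0.004,0,-0.15],[0,0,0]],[[0.004,0,-0.3],[0,0,0]],[[0.004,0,-0.45],[0,0,0]],[[0.004,0,-0.53],[0,0,0]],[[0.004,0,-0.53],[0,0,0]],[[0.004,0,-0.53],[0,0,0]]]'
python3 - <<'E'
from h import *
s=ctrl.sense();print(s['ee_pos']);p,W=wrist();w=walls(W);print(w);lane(W)
cv2.imwrite('pics/w7.png',p[:,:,::-1])
E
```

```text
time: 26.9
ee_pos: [0.5658, -0.1596, 0.0518]
orientation: [0.752, 0.659, -0.001, -0.001]
ft_force: [1.2, -0.2, 0.1]
gripper_width: 0.503
gripper_force: 0.0
[ 0.56582307 -0.15963388  0.05179112]
[(202, 13, [563.9, -138.3, 22.0]), (202, 13, [572.0, -139.4, 22.1]), (86, 12, [571.5, -82.7, 22.4]), (86, 12, [578.9, -83.7, 22.2])]
tray ([array([ 572. , -110.6]), array([129.1,  90.6]), np.float64(82.7)], 12585)
brick ([array([ 482.6, -230.3]), array([15.6, 14.3]), np.float64(77.0)], 453)
brick ([array([ 626.3, -248.6]), array([15.1, 14.6]), np.float64(86.6)], 444)
```

View pics/w7.png

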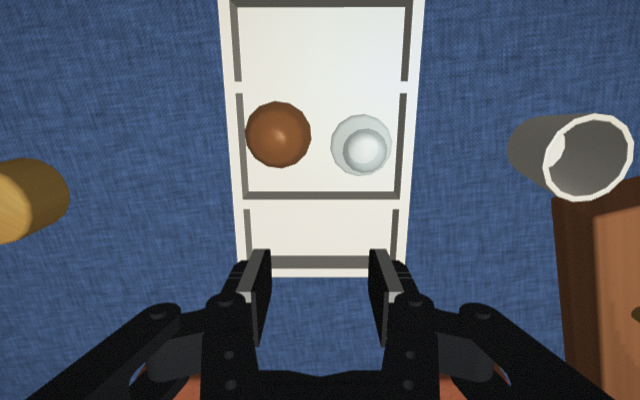

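The fingers are centred over the near compartment (rows 210–270) and the glass is upright. I'll descend, then drag along the lane axis.

```bash
python3 -m inch '[[[0,0,-0.05],[0,0,0]],[[0,0,-0.1],[0,0,0]],[[0,0,-0.13],[0,0,0]],[[0,0,-0.155],[0,0,0]],[[0,0,-0.166],[0,0,0]],[[0,0,-0.166],[0,0,0]]]'
python3 -m inch '[[[-0.002,-0.015,0],[0,0,0]],[[-0.004,-0.03,0],[0,0,0]],[[-0.009,-0.06,0],[0,0,0]],[[-0.014,-0.1,0],[0,0,0]],[[-0.019,-0.14,0],[0,0,0]],[[-0.024,-0.18,0],[0,0,0]],[[-0.03,-0.22,0],[0,0,0]],[[-0.035,-0.26,0],[0,0,0]]]'
python3 -m inch '[[[-0.005,-0.04,0],[0,0,0]],[[-0.011,-0.08,0],[0,0,0]],[[-0.016,-0.12,0],[0,0,0]],[[-0.022,-0.16,0],[0,0,0]],[[-0.027,-0.2,0],[0,0,0]],[[-0.033,-0.24,0],[0,0,0]],[[-0.038,-0.28,0],[0,0,0]],[[-0.044,-0.32,0],[0,0,0]]]'
python3 - <<'E'
from h import *
s=ctrl.sense();print(s['ee_pos']);p,W=wrist();print(walls(W))
E
```

```text
time: 27.55
ee_pos: [0.5662, -0.1597, 0.0106]
orientation: [0.751, 0.66, -0.0, -0.0]
ft_force: [0.1, 0.5, -0.4]
gripper_width: 0.501
gripper_force: 0.0
time: 28.35
ee_pos: [0.558, -0.2258, 0.0116]
orientation: [0.752, 0.66, 0.0, 0.0]
ft_force: [1.6, 4.8, 3.3]
gripper_width: 0.502
gripper_force: 2.2
time: 29.15
ee_pos: [0.5467, -0.3057, 0.0112]
orientation: [0.751, 0.66, -0.0, -0.0]
ft_force: [0.3, 4.8, 3.1]
gripper_width: 0.5
gripper_force: 2.2
[ 0.5467283  -0.30569779  0.01121944]
[(217, 17, [546.4, -278.2, 22.0]), (217, 17, [552.8, -278.7, 21.9]), (66, 16, [554.0, -222.7, 22.3]), (66, 16, [559.6, -223.5, 22.4])]
```

```bash
python3 -m inch '[[[-0.005,-0.04,0],[0,0,0]],[[-0.011,-0.08,0],[0,0,0]],[[-0.016,-0.12,0],[0,0,0]],[[-0.021,-0.155,0],[0,0,0]],[[-0.024,-0.18,0],[0,0,0]],[[-0.026,-0.195,0],[0,0,0]],[[-0.027,-0.205,0],[0,0,0]],[[-0.027,-0.205,0],[0,0,0]]]'
python3 -m inch '[[[0.002,0.02,0],[0,0,0]],[[0.002,0.02,0],[0,0,0]],[[0.002,0.02,0.12],[0,0,0]],[[0.002,0.02,0.3],[0,0,0]],[[0.002,0.02,0.5],[0,0,0]],[[-0.05,0.3,0.7],[0,0,0]],[[-0.05,0.5,0.7],[0,0,0]],[[-0.05,0.5,0.7],[0,0,0]]]'
python3 - <<'E'
from h import *
s=ctrl.sense();print(s['ee_pos'],s['time']);p,W=wrist();lane(W)
p,d=ctrl.camera('top');i=ctrl.camera_info('top');r=ctrl.regions_of('top','mould')
if r:
  T=world('top',d,r[0]['mask']);print('mould',np.round(np.median(T,0),3))
T=world('top',d,np.ones(d.shape,bool));b=(T[:,2]>.034)&(T[:,2]<.046)&(T[:,1]<-.22)&(T[:,1]>-.4)&(T[:,0]>.42)&(T[:,0]<.66);print('bay',rect(T[b]))
b=(T[:,2]>.012)&(T[:,2]<.03)&(T[:,1]<-.22)&(T[:,1]>-.4)&(T[:,0]>.5)&(T[:,0]<.6);print('tray',b.sum(),rect(T[b]))
E
```

```text
time: 30.0
ee_pos: [0.54, -0.3568, 0.0111]
orientation: [0.751, 0.66, -0.0, 0.0]
ft_force: [0.2, 1.1, -0.4]
gripper_width: 0.502
gripper_force: 0.0
time: 30.8
ee_pos: [0.5282, -0.2293, 0.1888]
orientation: [0.751, 0.66, 0.001, 0.001]
ft_force: [-0.4, 0.4, 1.0]
gripper_width: 0.5
gripper_force: 0.0
[ 0.52816483 -0.22932962  0.18880357] 30.8
tray ([array([ 545.6, -301.9]), array([140.9,  90.3]), np.float64(82.6)], 4643)
brick ([array([ 467.4, -291.5]), array([138.9,  45.1]), np.float64(82.4)], 4850)
brick ([array([ 627.3, -306.5]), array([126.6,  44.7]), np.float64(82.5)], 5927)
mould [0.685 0.005 0.056]
bay [array([ 624.9, -315.9]), array([139.5,  42.7]), np.float64(81.6)]
tray 149 [array([ 563.1, -344.3]), array([67.5, 73.9]), np.float64(82.4)]
```

```bash
python3 -m inch '[[[0,0.1,0.1],[0,0,0]],[[0,0.1,0.1],[0,0,0]],[[0,0.1,0.1],[0,0,0]],[[0,0.1,0.1],[0,0,0]]]'
python3 - <<'E'
from h import *
p,d=ctrl.camera('wrist');cv2.imwrite('pics/w8.png',p[:,:,::-1])
E
```

```text
time: 31.35
ee_pos: [0.5272, -0.2071, 0.21]
orientation: [0.752, 0.66, -0.001, -0.0]
ft_force: [-0.3, -1.0, -0.6]
gripper_width: 0.496
gripper_force: 0.0
```

View pics/w8.png

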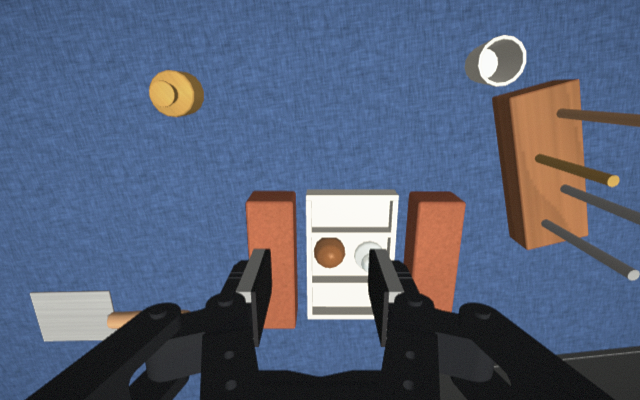

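The tray lies straight and level between the bricks (cols 306–398), with dome (329,252) and stopper (370,256) upright. I'm handing in.

```bash
python3 -c "
from cell import ctrl
print(ctrl.hand_in())"
```

```text
the job is handed in; nothing more can be done
None
```

The job is handed in at about 31 s of the 61 s (no verdict was returned): by my last measurements the mould stands on the cork mat and the tray lies straight in the bay, centred to about 2 mm, with both glass pieces upright.

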